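# Lay out the pastry demonstration place

## Robot

A 6-joint arm with a two-finger parallel gripper is mounted at the origin on the work surface. World frame = base frame: x ahead of the robot, y to its left, z up, the work surface at z = 0. Lengths are in m, angles in degrees, forces in N, time in s.
With the tool pointing down it reaches from about 0.375 to 0.9 m from the base axis. Payload 3.1 kg.
Tool frame: the origin (TCP) lies at the very end of the fingers, on their centre line; the grasp point (between the pads) lies 19 mm behind it; x points along the fingers, z is the direction in which the jaws open and shut, and the axes are right-handed (so a half turn about x gives the same grasp; the last joint's range is limited). The gripper opens to 87 mm and grips with 3 to 60 N. Pads are 19 mm wide; open, the fingers measure 117 mm over their backs; the gripper's body (75 mm by 190 mm) begins 51 mm behind the grasp point.
Start: joints at [-10.227, 30.224, 82.088, -0, 67.689, -10.227], TCP at [0.625, 0, 0.223] pointing down, gripper open.
Joint ranges: [-176.69, 176.69], [-43.24, 126.21], [12.49, 139.97], [-82, 262], [0, 151.66], [-163.58, 163.58]. Speed limits (degrees/s): [159.86, 159.86, 180, 180, 180, 180].

## Interface

Orientations are given as a 3x3 rotation matrix whose columns are the frame's x, y, z axes.
In Python, from rig import bot gives the robot as it stands.
- The arm moves only by the tool send_rows, never from a script. Its arguments are lists of equal length, an entry for each row: "fingers": the opening, from 0 (shut) to 1 (fully open); "dp": the shift along the world's x, y, z in mm, a list of three; "turn": the turn, a rotation vector about the world's x, y, z in rad, a list of three. In form: {"fingers": [fingers, ...], "dp": [[tx, ty, tz], ...], "turn": [[rx, ry, rz], ...]}. A call has 1 to 10 rows; each row is the pose to reach, as a shift and turn from the pose measured when the call began; what a row does not reach only later rows make up. A row lasts 1/12 s, in which the tool goes at most 41.7 mm and 7.16 degrees, less where a joint would pass 70% of its speed; a pose out of reach is approached as far as the arm can. A call with a gripper value outside its range is refused whole. The fingers move at their own pace and stop on an object; the grip force is fixed at half the most. Time passes only in rows, so rows that repeat a pose let the fingers close. It gives the time, the measured TCP pose, the force and the opening at its end, in the units of the state.
- bot.read_state(): the state, without advancing time (a new reading comes with each control period).
- bot.capture(name): name is "scene" or "side" or "wrist"; returns a dict with "img" (480x640x3 uint8, blue, green, red), "z_map" (480x640 float32, m along the optical axis (not along the pixel's ray), 0 where there is no reading), "mtx" (3x3 intrinsics, pixels), "origin" and "orientation" of the camera in the world; the wrist camera has in their place "hand_eye" (4x4, takes a point from camera to tool coordinates, whose origin is the TCP and whose axes are the tool frame's). Camera axes: x right, y up, looking along -z (the intrinsics and any distortion apply to the point x, -y, -z); pixel columns grow to the right and rows downward; lengths in m; the calibration is good to about 2 mm. A picture is of the moment at which its call begins: read the wrist's pose just before it.
- bot.hand_in(): hands the job in, once; it reports no verdict.
The state is a dict: "time_s": time; "joint_positions": joint angles; "qvel": joint speeds; "tau": joint torques, N m; "position": TCP position; "tcp_rot": TCP orientation; "force": force on the tool from outside, world axes, zero at the start; "moment": the same for the moment, N m; "opening": opening from 0.0 (shut) to 1.0 (fully open).
Only numpy, scipy, OpenCV 4.12 (cv2) and the standard library are available. Lean on these libraries where they do the work, as an engineer would, in place of code of your own. Each camera call takes 0.05 s, during which the arm holds its last target.

## Task

Lay out the demonstration place for the baking class: stand the big loose cake on the middle of the round wooden board, the upturned mould on the middle of the square marble tile, and the small cake on the middle of the mould's flat top. Stand the jar on the table midway between the board and the tile, and the ring cutter on the table behind the jar, on the side away from the robot: 9 cm from it centre to centre and equally far from board and tile. Everything ends upright as it stood at the start, let go and still; leave the ramekin, the lidded tub and the timer where they are.

Things in the scene. Friction and masses are not known exactly. Their poses are not given: they have to be found in the camera images.
- cake_mid (a point): big chiffon cake in a ribbed beige paper case, golden top, loose on the table (not one of the fixed cakes on the wire rack at the back): round, 62 mm tall, 51 mm across at the foot widening to 58 mm near the top, about 60 g. Point: its centre, 31 mm above its foot; z up along it.
- small_cake_mid (a point): small cake of the same make, loose: round, 36 mm tall, 37 mm across at the foot widening to 42 mm near the top, about 30 g. Point: its centre, 18 mm above its foot; z up.
- mould_mid (a point): aluminium baking mould standing upside down, a plain truncated cone with a closed flat top: 50 mm tall, 60 mm across at the foot (a 4 mm thick rim there is 66 mm), 53 mm at the top, about 90 g. Point: its centre, 25 mm above its foot; z up.
- jar_mid (a point): closed amber glass jar with a paper label and white cap: round, 75 mm tall, 42 mm across at the body, about 120 g. Point: its centre, 37.5 mm above its foot; z up.
- cutter_mid (a point): plain steel ring cutter, open at both ends, standing flat on its rim like a napkin ring, its axis upright: 62 mm outside, 56 mm inside, 45 mm tall, about 80 g. Point: its centre (in the empty middle), 22.5 mm above the table; z up along its axis.
- round_board: round wooden board, fixed to the table: 100 mm across, 12 mm thick, top 12 mm above the table. Origin: centre of its underside, on the table. It is a plain disc; its y axis lies along the straight line through the centres of board and tile (the tile may be on the +y or the -y side), its x axis points square to that line, away from the robot.
- square_tile: square white marble tile, fixed to the table: 90 by 90 mm, 12 mm thick, sides along its x and y. Origin: centre of its underside, on the table. Its centre is always 230 mm from the round board's centre, roughly to the left or the right of it.
- ramekin: bystander: open white ceramic dish, 80 mm across at the rim, 42 mm tall, loose. Origin: centre of its underside.
- tub: bystander: closed white plastic tub with blue lid, 68 mm across, 42 mm tall, loose. Origin: centre of its underside.
- timer: bystander: flat white kitchen timer lying on its back, 50 by 65 mm, 24 mm tall, loose. Origin: centre of its underside.

How it is judged (in metres and radians):
At the end, for the whole second after the job is handed in: All upright (0.1 rad), at rest: big cake on board and mould on tile within 12 mm of centre; small cake on mould within 10 mm; jar within 12 mm of midway board-tile, along and across; cutter on table 75-105 mm behind jar, within 15 mm of equally far from board and tile (horizontal distance between cake_mid and round_board below 0.012 m and height (world z) of cake_mid between 0.039 and 0.047 m and horizontal distance between mould_mid and square_tile below 0.012 m and height (world z) of mould_mid between 0.033 and 0.041 m and horizontal distance between small_cake_mid and mould_mid below 0.01 m and height (world z) of small_cake_mid between 0.075 and 0.085 m and height (world z) of jar_mid between 0.033 and 0.042 m and height (world z) of cutter_mid between 0.018 and 0.027 m and horizontal distance between cutter_mid and jar_mid between 0.075 and 0.105 m and ((y of jar_mid in the frame of round_board between 0.103 and 0.127 m and x of jar_mid in the frame of round_board between -0.012 and 0.012 m and y of cutter_mid in the frame of round_board between 0.1 and 0.13 m and x of cutter_mid in the frame of round_board above 0.06 m and y of square_tile in the frame of round_board above 0.1 m) or (y of jar_mid in the frame of round_board between -0.127 and -0.103 m and x of jar_mid in the frame of round_board between -0.012 and 0.012 m and y of cutter_mid in the frame of round_board between -0.13 and -0.1 m and x of cutter_mid in the frame of round_board above 0.06 m and y of square_tile in the frame of round_board below -0.1 m)) and angle between each of cake_mid, small_cake_mid, mould_mid, jar_mid, cutter_mid's own z axis and vertical below 0.1 rad and linear speed of each of cake, small_cake, mould, jar, cutter below 0.02 m/s and angular speed of each of cake, small_cake, mould, jar, cutter below 0.2 rad/s); the robot touches nothing.
It fails at once if the ramekin is shifted by more than 20 mm (distance of ramekin from where it was at the start of the episode above 0.02 m).
It fails at once if the tub is shifted by more than 20 mm (distance of tub from where it was at the start of the episode above 0.02 m).
It fails at once if the timer is shifted by more than 20 mm (distance of timer from where it was at the start of the episode above 0.02 m).
It also fails if it takes over 141 s, if anything falls off the work surface, if the arm or the gripper's body presses on something with over 40 N, if the wrist force passes 120 N, or if a joint passes its speed limit or range.

## Working session

There is one attempt and no reset: what is moved stays moved. The work goes in short steps, Python scripts to look and compute and a tool call to move; the robot and the scene stay as the last step left them, time stands still between calls to the robot, and variables do not carry over. Pictures are saved under pics/ and viewed, and the job is handed in when it is done.

Besides the shell and the picture viewer there is one more tool, called after ">>>" as a command line: name --argument value ..., lists and objects as JSON in quotes. send_rows: Moves the arm, as the interface text tells. Its arguments: {"type":"object","properties":{"fingers":{"type":"array","items":{"type":"number"}},"dp":{"type":"array","items":{"type":"array","items":{"type":"number"}}},"turn":{"type":"array","items":{"type":"array","items":{"type":"number"}}}},"required":["fingers","dp","turn"]}

```bash
ls; mkdir -p pics; cat > h.py <<'E'
import numpy as np, cv2
from rig import bot
def cap(n,fn=None):
    s=bot.read_state(); c=bot.capture(n)
    if 'hand_eye' in c:
        T=np.eye(4);T[:3,:3]=np.array(s['tcp_rot']);T[:3,3]=s['position'];T=T@np.array(c['hand_eye'])
        c['R'],c['o']=T[:3,:3],T[:3,3]
    else: c['R'],c['o']=np.array(c['orientation']),np.array(c['origin'])
    if fn: cv2.imwrite('pics/'+fn,c['img'])
    return c
def cloud(c):
    z=c['z_map'];K=np.array(c['mtx']);v,u=np.mgrid[:480,:640]
    x=(u-K[0,2])/K[0,0]*z;y=(v-K[1,2])/K[1,1]*z
    P=np.stack([x,-y,-z],-1)@c['R'].T+c['o'];P[z==0]=np.nan
    return P
E
python3 - <<'E'
from h import *
for n in ['scene','side','wrist']:
    c=cap(n,n+'0.png'); np.savez(n+'0.npz',P=cloud(c),img=c['img'])
    print(n,{k:np.round(v,3).tolist() for k,v in c.items() if k not in('img','z_map')}, (c['z_map']==0).mean())
print(bot.read_state())
E
```

```text
pics
scene {'mtx': [[458.026, 0.0, 321.976], [0.0, 458.026, 244.394], [0.0, 0.0, 1.0]], 'origin': [1.21, -0.448, 0.787], 'orientation': [[0.572, -0.546, 0.612], [0.82, 0.4, -0.41], [-0.021, 0.736, 0.676]], 'R': [[0.572, -0.546, 0.612], [0.82, 0.4, -0.41], [-0.021, 0.736, 0.676]], 'o': [1.21, -0.448, 0.787]} 0.003958333333333334
side {'mtx': [[584.333, 0.0, 314.375], [0.0, 584.333, 241.548], [0.0, 0.0, 1.0]], 'origin': [-0.037, -0.704, 0.768], 'orientation': [[0.764, 0.389, -0.515], [-0.645, 0.471, -0.601], [0.009, 0.792, 0.611]], 'R': [[0.764, 0.389, -0.515], [-0.645, 0.471, -0.601], [0.009, 0.792, 0.611]], 'o': [-0.037, -0.704, 0.768]} 0.004248046875
wrist {'mtx': [[354.435, 0.0, 319.085], [0.0, 354.435, 241.659], [0.0, 0.0, 1.0]], 'hand_eye': [[0.002, 0.268, -0.963, -0.162], [0.0, 0.963, 0.268, 0.073], [1.0, -0.001, 0.002, -0.001], [0.0, 0.0, 0.0, 1.0]], 'R': [[1.0, -0.002, 0.004], [0.001, 0.964, 0.267], [-0.004, -0.267, 0.964]], 'o': [0.624, 0.073, 0.384]} 0.004013671875
{'time_s': 0.15, 'joint_positions': array([-1.02264307e+01,  3.02668939e+01,  8.21393457e+01,  3.12285400e-04,
        6.76905431e+01, -1.02281012e+01]), 'qvel': array([ 0.07331787, -0.21233815, -0.09364995,  0.00334396, -0.04375308,
        0.02911196]), 'tau': array([ 9.14956272e-04, -4.40429199e+01, -1.76841742e+01,  6.33679633e-02,
        5.52540855e-02, -1.06930895e-04]), 'position': array([6.24434855e-01, 1.42430107e-04, 2.21795678e-01]), 'tcp_rot': array([[-1.66144725e-03, -2.68297242e-05,  9.99998619e-01],
       [ 3.04856679e-04,  9.99999953e-01,  2.73362639e-05],
       [-9.99998573e-01,  3.04901676e-04, -1.66143900e-03]]), 'force': array([ 0.38338255, -0.9412588 ,  0.90489464]), 'moment': array([ 0.04457775, -0.00375049,  0.01137539]), 'opening': 0.9983715005161061}
```

View pics/scene0.png

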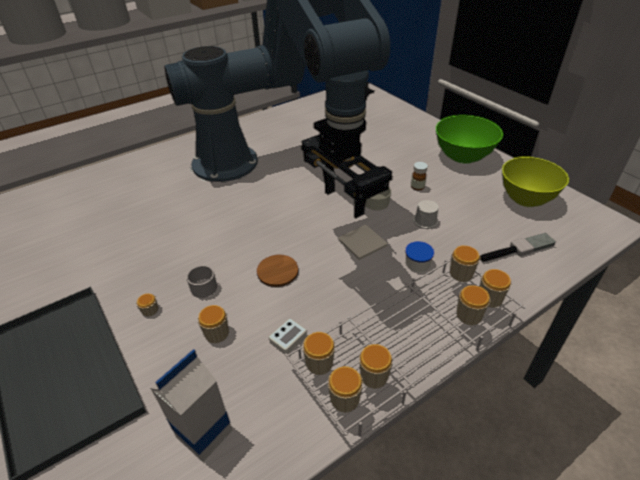

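View pics/side0.png

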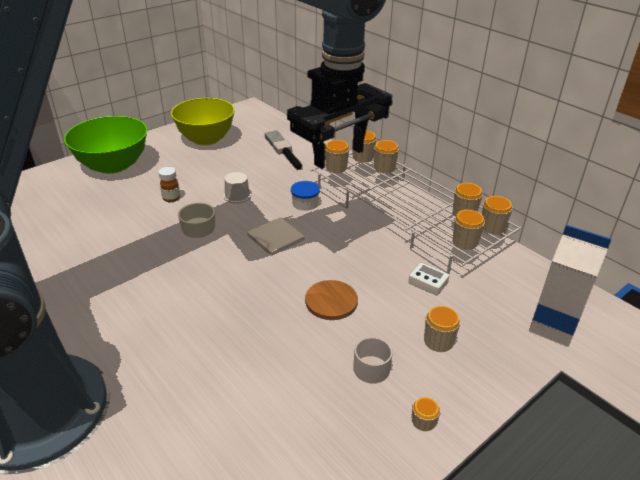

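View pics/wrist0.png

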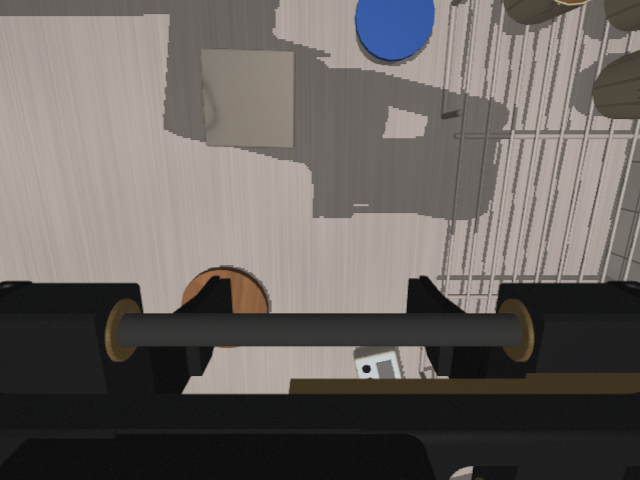

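The scene view shows the jar (419,176), mould (427,213), ramekin (377,195), tile (362,240), tub (419,254), board (277,270), timer (288,334), cutter (202,281), cake (213,323) and small cake (148,304). The side view agrees with this.

```bash
cat > m.py <<'E'
from h import *
from scipy.optimize import least_squares
from scipy.spatial import cKDTree
def rof(n,z):
    # outer radius at height z above foot
    return {'cake':np.interp(z,[0,.062],[.0255,.029]),'small':np.interp(z,[0,.036],[.0185,.021]),
     'mould':np.where(z<.004,.033,np.interp(z,[0,.05],[.030,.0265])),'jar':np.full_like(z,.021),'cutter':np.full_like(z,.031),
     'ramekin':np.interp(z,[0,.042],[.037,.04]),'tub':np.full_like(z,.034),'board':np.full_like(z,.05)}[n]
H=dict(cake=.062,small=.036,mould=.05,jar=.055,cutter=.045,ramekin=.042,tub=.038,board=.012)
def fit(n,P,c0,z0=0.):
    Q=P.reshape(-1,3);Q=Q[np.isfinite(Q).all(1)]
    lo=.003 if n=='board' else .006
    c=np.array(c0[:2],float)
    for it in range(4):
        z=Q[:,2]-z0;d=np.linalg.norm(Q[:,:2]-c,axis=1)
        r=rof(n,z)
        m=(z>lo)&(z<H[n]-.004+(0.003 if n=='board' else 0))&(abs(d-r)<(.02 if it==0 else .006))
        S=Q[m]
        if len(S)<10: return c,len(S),9
        f=lambda p:np.linalg.norm(S[:,:2]-p,axis=1)-rof(n,S[:,2]-z0)
        s=least_squares(f,c,loss='soft_l1',f_scale=.001);c=s.x
    return c,len(S),np.sqrt(np.mean(f(c)**2))
E
python3 - <<'E'
from m import *
px={'scene':dict(cake=(213,318),small=(148,302),mould=(427,208),jar=(419,184),cutter=(202,281),ramekin=(380,200),tub=(419,252),board=(277,270)),
'side':dict(cake=(442,320),small=(426,409),mould=(236,182),jar=(169,180),cutter=(373,355),ramekin=(197,217),tub=(305,188),board=(331,298))}
D={n:np.load(n+'0.npz')['P'] for n in('scene','side','wrist')}
for n in px['scene']:
    for cam in ('scene','side'):
        u,v=px[cam][n];p=D[cam][v,u]
        w=D[cam][v-40:v+40,u-40:u+40]
        c,k,e=fit(n,w,p)
        m=np.linalg.norm(w[...,:2]-c,axis=-1)<.02
        print(n,cam,np.round(p,3),np.round(c,4),k,round(e,4),'ztop',np.round(np.nanpercentile(w[...,2][m],[50,95]),4) if m.any() else '')
# combined
# tile: points z 8..16 mm
import cv2
for cam,(u,v) in dict(scene=(362,240),side=(275,235),wrist=(248,98)).items():
    P=D[cam];p=P[v,u];d=np.linalg.norm(P[...,:2]-p[:2],axis=-1)
    m=(abs(P[...,2]-.012)<.003)&(d<.09)
    r=cv2.minAreaRect((P[m][:,:2]*1000).astype(np.float32));print('tile',cam,np.round(p,3),r,np.median(P[m],0), np.median(P[(d<.11)&(d>.08)][:,2]))
for cam,(u,v) in dict(scene=(277,270),side=(331,298),wrist=(225,285)).items():
    P=D[cam];p=P[v,u];d=np.linalg.norm(P[...,:2]-p[:2],axis=-1)
    m=(abs(P[...,2]-.012)<.003)&(d<.105)
    print('board',cam,np.round(p,3),cv2.minEnclosingCircle((P[m][:,:2]*1000).astype(np.float32)),np.median(P[m],0))
for cam,(u,v) in dict(scene=(288,334),side=(430,277)).items():
    P=D[cam];p=P[v,u];d=np.linalg.norm(P[...,:2]-p[:2],axis=-1)
    m=(abs(P[...,2]-.024)<.004)&(d<.05)
    r=cv2.minAreaRect((P[m][:,:2]*1000).astype(np.float32));print('timer',cam,np.round(p,3),r)
E
```

```text
cake scene [ 0.606 -0.311  0.065] [ 0.5927 -0.3104] 432 0.0009 ztop [0.0627 0.0649]
cake side [ 0.585 -0.312  0.061] [ 0.5934 -0.3077] 682 0.0012 ztop [0.0626 0.0647]
small scene [ 0.461 -0.401  0.038] [ 0.4472 -0.404 ] 161 0.0011 ztop [0.0344 0.0381]
small side [ 0.442 -0.405  0.039] [ 0.448  -0.4012] 269 0.0009 ztop [0.0351 0.0383]
mould scene [0.59  0.296 0.051] [0.583 0.304] 285 0.0018 ztop [0.0501 0.0522]
mould side [0.573 0.289 0.051] [0.5845 0.3069] 375 0.0021 ztop [0.0506 0.0535]
jar scene [0.474 0.384 0.023] [0.457  0.3947] 204 0.0021 ztop [0.0614 0.0767]
jar side [0.45  0.377 0.062] [0.4425 0.3619] 203 0.0031 ztop [0.0024 0.0545]
cutter scene [ 0.433 -0.272 -0.002] [ 0.459  -0.2796] 548 0.002 ztop [0.0022 0.0036]
cutter side [ 0.48  -0.259  0.003] [ 0.4919 -0.2493] 138 0.0034 ztop [0.0238 0.0449]
ramekin scene [0.479 0.233 0.037] [0.4417 0.2478] 230 0.0023 ztop [0.0062 0.0086]
ramekin side [0.46  0.282 0.007] [0.4706 0.3028] 135 0.0031 ztop [0.0327 0.0391]
tub scene [0.691 0.173 0.04 ] [0.6855 0.1784] 192 0.0015 ztop [0.0422 0.0441]
tub side [0.687 0.176 0.044] [0.6911 0.18
[... 729 characters left out ...]
159 0.01202599] 0.3149769348591024
board scene [ 0.518 -0.115  0.01 ] ((513.1866455078125, -115.44558715820312), 51.485652923583984) [ 0.51648512 -0.11648491  0.01207203]
board side [ 0.512 -0.113  0.012] ((513.2262573242188, -112.01730346679688), 51.4449462890625) [ 0.51121742 -0.11375101  0.0123142 ]
board wrist [0.58  0.01  0.231] ((576.336669921875, 11.050247192382812), 104.86103820800781) [0.55465102 0.08635148 0.01200917]
timer scene [ 0.7   -0.196  0.024] ((696.5858764648438, -196.77418518066406), (49.729408264160156, 65.24209594726562), 14.07581901550293)
timer side [ 0.688 -0.202  0.026] ((694.3096923828125, -194.28076171875), (54.3378791809082, 65.345458984375), 13.020036697387695)
```

```bash
python3 - <<'E'
from m import *
D={n:np.load(n+'0.npz')['P'] for n in('scene','side','wrist')}
def rim(nm,c,r,z0,z1,R):
    for cam in('scene','side'):
        Q=D[cam].reshape(-1,3);Q=Q[np.isfinite(Q).all(1)]
        Q=Q[(np.linalg.norm(Q[:,:2]-c,axis=1)<R)&(Q[:,2]>z0)&(Q[:,2]<z1)]
        if len(Q)<5: print(nm,cam,len(Q)); continue
        s=least_squares(lambda p:np.linalg.norm(Q[:,:2]-p,axis=1)-r,Q[:,:2].mean(0),loss='soft_l1',f_scale=.001)
        print(nm,cam,len(Q),np.round(s.x,4),np.round(np.sqrt(2*s.cost/len(Q)),4),cv2.minEnclosingCircle((Q[:,:2]*1000).astype(np.float32)))
rim('cutter',(.48,-.265),.0295,.040,.050,.06)
rim('ramekin',(.465,.265),.039,.036,.048,.07)
rim('jarcap',(.45,.383),.018,.067,.082,.05)
rim('jarbody',(.45,.383),.021,.01,.045,.04)
# top-down height map
im=np.zeros((500,500),np.uint8)
for cam in D:
    if cam=='wrist':continue
    Q=D[cam].reshape(-1,3);Q=Q[np.isfinite(Q).all(1)]
    Q=Q[(Q[:,2]<.12)&(Q[:,2]>-.02)]
    i=((.85-Q[:,0])*500).astype(int)+0;j=((.5-Q[:,1])*500).astype(int)
    k=(i>=0)&(i<500)&(j>=0)&(j<500)
    np.maximum.at(im,(i[k],j[k]),np.clip(30+Q[k,2]*2000,0,255).astype(np.uint8))
cv2.imwrite('pics/top0.png',im[:300])
E
```

```text
cutter scene 160 [ 0.4593 -0.2795] 0.0011 ((458.41497802734375, -279.5177001953125), 32.507850646972656)
cutter side 299 [ 0.4573 -0.2773] 0.001 ((457.7701721191406, -275.9481506347656), 32.395263671875)
ramekin scene 61 [0.4427 0.2483] 0.0013 ((455.30633544921875, 246.5937042236328), 37.91116714477539)
ramekin side 272 [0.443  0.2506] 0.0016 ((442.8064270019531, 252.3222198486328), 42.42292785644531)
jarcap scene 111 [0.4586 0.3937] 0.0027 ((459.03143310546875, 393.198486328125), 21.1871280670166)
jarcap side 157 [0.4579 0.3968] 0.0027 ((459.1899719238281, 395.4696960449219), 20.802196502685547)
jarbody scene 155 [0.4572 0.3945] 0.0014 ((460.68743896484375, 391.0533752441406), 21.763582229614258)
jarbody side 241 [0.4578 0.3975] 0.0014 ((455.3924560546875, 392.26666259765625), 21.33856964111328)
```

View pics/top0.png

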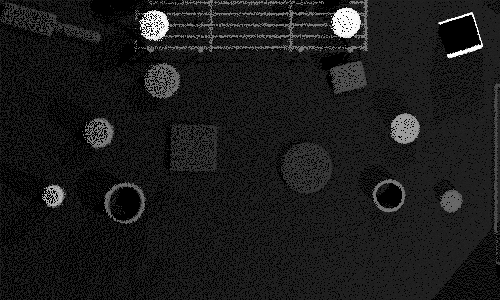

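The top-down height map confirms the layout, and both cameras agree to about 3 mm. I'll start with the big cake.

>>> send_rows --fingers '[1, 1, 1, 1, 1, 1, 1, 1, 1, 1]' --dp '[[-4, -38, -8], [-8, -76, -16], [-12, -114, -24], [-16, -152, -32], [-20, -190, -40], [-24, -228, -46], [-27, -262, -51], [-30, -290, -55], [-31, -309, -57], [-31, -309, -57]]' --turn '[[0, 0, 0], [0, 0, 0], [0, 0, 0], [0, 0, 0], [0, 0, 0], [0, 0, 0], [0, 0, 0], [0, 0, 0], [0, 0, 0], [0, 0, 0]]'

```text
time_s: 0.98
position: [0.5928, -0.3133, 0.1638]
tcp_rot: [[-0.002, 0.004, 1.0], [-0.001, 1.0, -0.004], [-1.0, -0.001, -0.002]]
force: [0.5, -0.1, -0.4]
opening: 1.004
```

```bash
python3 - <<'E'
from m import *
c=cap('wrist','w1.png');P=cloud(c);np.savez('w1.npz',P=P)
print(bot.read_state()['position'],bot.read_state()['time_s'],bot.read_state()['tcp_rot'].round(3).tolist())
print(fit('cake',P,(.593,-.309)),fit('cutter',P,(.458,-.278)),fit('small',P,(.447,-.4025)))
E
```

```text
[ 0.59297315 -0.31054144  0.164139  ] 1.0333 [[-0.002, 0.003, 1.0], [0.001, 1.0, -0.003], [-1.0, 0.001, -0.002]]
(array([ 0.59187938, -0.30847528]), 639, np.float64(0.0008116390148927255)) (array([ 0.45948681, -0.27661181]), 2598, np.float64(0.0018873186703915665)) (array([ 0.44647253, -0.40173697]), 316, np.float64(0.0005317537378759684))
```

View pics/w1.png

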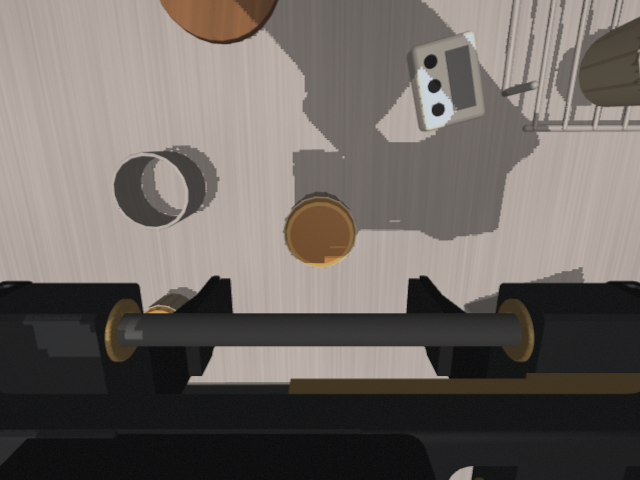

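The wrist view shows the cake centred between the fingers at (320,232), and its fit agrees to about 1 mm. I'll descend and grip.

>>> send_rows --fingers '[1, 1, 1, 1, 1, 1, 1, 0.3, 0.3, 0.3]' --dp '[[0, 2, -30], [-1, 2, -60], [-1, 2, -90], [-1, 2, -115], [-1, 2, -135], [-1, 2, -146], [-1, 2, -149], [-1, 2, -149], [-1, 2, -149], [-1, 2, -149]]' --turn '[[0, 0, 0], [0, 0, 0], [0, 0, 0], [0, 0, 0], [0, 0, 0], [0, 0, 0], [0, 0, 0], [0, 0, 0], [0, 0, 0], [0, 0, 0]]'

```text
time_s: 1.87
position: [0.5932, -0.3089, 0.0169]
tcp_rot: [[0.001, 0.003, 1.0], [-0.001, 1.0, -0.003], [-1.0, -0.001, 0.001]]
force: [0.2, 0.4, 1.0]
opening: 0.852
```

>>> send_rows --fingers '[0, 0, 0, 0, 0, 0]' --dp '[[0, 0, 0], [0, 0, 0], [0, 0, 0], [0, 0, 0], [0, 0, 0], [0, 0, 0]]' --turn '[[0, 0, 0], [0, 0, 0], [0, 0, 0], [0, 0, 0], [0, 0, 0], [0, 0, 0]]'

```text
time_s: 2.37
position: [0.5938, -0.3095, 0.0182]
tcp_rot: [[0.002, 0.003, 1.0], [-0.002, 1.0, -0.003], [-1.0, -0.002, 0.002]]
force: [-1.5, -0.1, 5.0]
opening: 0.628
```

>>> send_rows --fingers '[0, 0, 0, 0, 0, 0, 0, 0, 0, 0]' --dp '[[0, 0, 8], [0, 0, 25], [-6, 15, 42], [-18, 44, 50], [-31, 75, 50], [-44, 107, 50], [-57, 139, 50], [-69, 168, 50], [-77, 187, 50], [-80, 195, 50]]' --turn '[[0, 0, 0], [0, 0, 0], [0, 0, 0], [0, 0, 0], [0, 0, 0], [0, 0, 0], [0, 0, 0], [0, 0, 0], [0, 0, 0], [0, 0, 0]]'

```text
time_s: 3.2
position: [0.5109, -0.1111, 0.0682]
tcp_rot: [[-0.002, 0.001, 1.0], [0.0, 1.0, -0.001], [-1.0, 0.0, -0.002]]
force: [-0.0, -0.3, -1.1]
opening: 0.634
```

>>> send_rows --fingers '[0, 0, 0, 0]' --dp '[[0, 0, -10], [0, 0, -18], [0, 0, -24], [0, 0, -24]]' --turn '[[0, 0, 0], [0, 0, 0], [0, 0, 0], [0, 0, 0]]'

```text
time_s: 3.53
position: [0.5111, -0.1123, 0.0424]
tcp_rot: [[-0.003, 0.002, 1.0], [0.001, 1.0, -0.002], [-1.0, 0.001, -0.003]]
force: [-0.4, 0.3, -1.4]
opening: 0.635
```

```bash
cat > chk.py <<'E'
from m import *
import sys
s=bot.read_state();print(s['time_s'],s['position'].round(4),s['opening'],s['force'].round(1))
n=sys.argv[1];c0=eval(sys.argv[2]);z0=float(sys.argv[3])
for cam in sys.argv[4].split(','):
    c=cap(cam);P=cloud(c);r=fit(n,P,c0,z0)
    m=np.linalg.norm(P[...,:2]-r[0],axis=-1)<.015
    z=P[...,2][m];z=z[z<z0+.1];z=z[z<z0+H[n]+.01] if n!='jar' else z
    print(cam,r[0].round(4),r[1],round(r[2],4),'ztop',np.percentile(z,[50,90]).round(4) if len(z) else '')
E
python3 chk.py cake '(.5133,-.1136)' 0.014 scene,side,wrist
```

```text
3.5333 [ 0.5111 -0.1123  0.0424] 0.634572145327562 [-0.4  0.3 -1.4]
scene [ 0.5104 -0.1129] 183 0.0011 ztop [0.0101 0.0107]
side [ 0.5117 -0.11  ] 420 0.0016 ztop [0.0133 0.0859]
wrist [ 0.5102 -0.1115] 2520 0.002 ztop [0.0859 0.086 ]
```

>>> send_rows --fingers '[0, 0, 0, 0, 0, 0]' --dp '[[2, -2, -3], [2, -2, -6], [2, -2, -9], [2, -2, -11], [2, -2, -12], [2, -2, -12]]' --turn '[[0, 0, 0], [0, 0, 0], [0, 0, 0], [0, 0, 0], [0, 0, 0], [0, 0, 0]]'

```text
time_s: 4.18
position: [0.5131, -0.114, 0.0314]
tcp_rot: [[-0.003, 0.002, 1.0], [0.0, 1.0, -0.002], [-1.0, 0.0, -0.003]]
force: [0.2, 0.1, -0.3]
opening: 0.632
```

>>> send_rows --fingers '[0, 0.72, 0.8, 0.9, 1, 1, 1, 1, 1, 1]' --dp '[[0, 0, -1], [0, 0, -1], [0, 0, -1], [0, 0, -1], [0, 0, 0], [0, 0, 15], [0, 0, 45], [0, 0, 80], [0, 0, 110], [0, 0, 120]]' --turn '[[0, 0, 0], [0, 0, 0], [0, 0, 0], [0, 0, 0], [0, 0, 0], [0, 0, 0], [0, 0, 0], [0, 0, 0], [0, 0, 0], [0, 0, 0]]'

```text
time_s: 5.02
position: [0.5154, -0.1149, 0.1557]
tcp_rot: [[0.005, 0.002, 1.0], [-0.003, 1.0, -0.002], [-1.0, -0.003, 0.005]]
force: [0.4, -1.5, 0.4]
opening: 0.999
```

```bash
python3 chk.py cake '(.5133,-.1136)' 0.012 scene,side,wrist; python3 -c "
from h import *
cap('side','s2.png')"
```

```text
5.0167 [ 0.5154 -0.1149  0.1557] 0.9985907853661434 [ 0.4 -1.5  0.4]
scene [ 0.5125 -0.115 ] 370 0.0012 ztop [0.0746 0.0761]
side [ 0.5133 -0.1123] 612 0.0013 ztop [0.0748 0.0763]
wrist [ 0.5119 -0.1129] 793 0.0008 ztop [0.0743 0.0751]
```

View pics/s2.png

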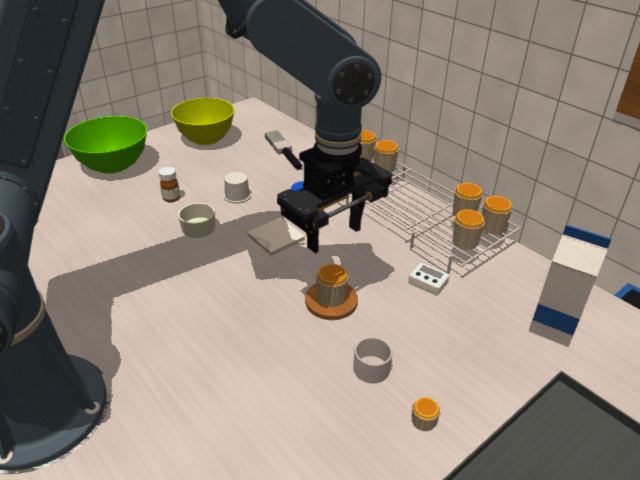

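The side view shows the cake upright and centred on the board at (332,290). Next is the mould.

>>> send_rows --fingers '[1, 1, 1, 1, 1, 1, 1, 1, 1, 1]' --dp '[[5, 30, 0], [11, 68, 0], [17, 106, 0], [24, 144, 0], [30, 182, 0], [36, 220, 0], [42, 258, 0], [49, 296, 0], [55, 334, 0], [60, 365, 0]]' --turn '[[0, 0, 0], [0, 0, 0], [0, 0, 0], [0, 0, 0], [0, 0, 0], [0, 0, 0], [0, 0, 0], [0, 0, 0], [0, 0, 0], [0, 0, 0]]'

```text
time_s: 6.05
position: [0.5709, 0.2538, 0.1477]
tcp_rot: [[-0.008, 0.001, 1.0], [0.0, 1.0, -0.001], [-1.0, 0.0, -0.008]]
force: [0.2, -0.4, 0.6]
opening: 1.001
```

```bash
python3 chk.py mould '(.584,.3055)' 0 scene,side,wrist
```

```text
6.05 [0.5709 0.2538 0.1477] 1.0011139333462875 [ 0.2 -0.4  0.6]
scene [0.5828 0.3038] 282 0.0017 ztop [0.0498 0.0518]
side [0.5844 0.3067] 375 0.0021 ztop [0.0505 0.0525]
wrist [0.5829 0.306 ] 195 0.0002 ztop [0.0499 0.0508]
```

>>> send_rows --fingers '[1, 1, 1, 1, 1, 1, 1, 1]' --dp '[[6, 26, 0], [12, 50, 0], [12, 52, -20], [12, 52, -50], [12, 52, -80], [12, 52, -90], [12, 52, -95], [12, 52, -95]]' --turn '[[0, -0.004, 0], [0, -0.006, 0], [0, -0.006, 0], [0, -0.006, 0], [0, -0.006, 0], [0, -0.006, 0], [0, -0.006, 0], [0, -0.006, 0]]'

```text
time_s: 6.87
position: [0.5819, 0.3038, 0.051]
tcp_rot: [[-0.006, -0.001, 1.0], [-0.002, 1.0, 0.001], [-1.0, -0.002, -0.006]]
force: [-0.1, 0.6, -0.7]
opening: 0.999
```

>>> send_rows --fingers '[1, 1, 1, 1, 0, 0, 0, 0, 0, 0]' --dp '[[1, 1, -12], [1, 2, -24], [1, 2, -33], [1, 2, -36], [1, 2, -36], [1, 2, -36], [1, 2, -36], [1, 2, -36], [1, 2, -36], [1, 2, -36]]' --turn '[[0, -0.006, 0], [0, -0.006, 0], [0, -0.006, 0], [0, -0.006, 0], [0, -0.006, 0], [0, -0.006, 0], [0, -0.006, 0], [0, -0.006, 0], [0, -0.006, 0], [0, -0.006, 0]]'

```text
time_s: 7.7
position: [0.5833, 0.3059, 0.0155]
tcp_rot: [[0.001, -0.001, 1.0], [-0.001, 1.0, 0.001], [-1.0, -0.001, 0.001]]
force: [0.7, 0.1, 1.9]
opening: 0.645
```

>>> send_rows --fingers '[0, 0, 0, 0]' --dp '[[0, 0, 0], [0, 0, 0], [0, 0, 0], [0, 0, 0]]' --turn '[[0, 0, 0], [0, 0, 0], [0, 0, 0], [0, 0, 0]]'

```text
time_s: 8.03
position: [0.5832, 0.3059, 0.0155]
tcp_rot: [[0.001, -0.001, 1.0], [-0.001, 1.0, 0.001], [-1.0, -0.001, 0.001]]
force: [-0.6, -0.5, 0.8]
opening: 0.641
```

>>> send_rows --fingers '[0, 0, 0, 0, 0, 0, 0, 0, 0, 0]' --dp '[[0, 0, 12], [0, 0, 32], [-2, -14, 45], [-6, -40, 50], [-11, -72, 50], [-16, -105, 50], [-21, -138, 50], [-26, -168, 50], [-28, -186, 45], [-29, -192, 40]]' --turn '[[0, 0, 0], [0, 0, 0], [0, 0, 0], [0, 0, 0], [0, 0, 0], [0, 0, 0], [0, 0, 0], [0, 0, 0], [0, 0, 0], [0, 0, 0]]'

```text
time_s: 8.87
position: [0.5544, 0.1112, 0.0565]
tcp_rot: [[0.002, 0.002, 1.0], [-0.002, 1.0, -0.002], [-1.0, -0.002, 0.002]]
force: [0.1, -0.2, -1.4]
opening: 0.645
```

>>> send_rows --fingers '[0, 0, 0]' --dp '[[0, 0, -7], [0, 0, -14], [0, 0, -15]]' --turn '[[0, 0, 0], [0, 0, 0], [0, 0, 0]]'

```text
time_s: 9.12
position: [0.5539, 0.1121, 0.0403]
tcp_rot: [[0.001, 0.001, 1.0], [-0.001, 1.0, -0.001], [-1.0, -0.001, 0.001]]
force: [0.1, 0.5, -0.5]
opening: 0.642
```

```bash
python3 chk.py mould '(.5538,.1137)' 0.022 scene,side,wrist
```

```text
9.1167 [0.5539 0.1121 0.0403] 0.6422688065517788 [ 0.1  0.5 -0.5]
scene [0.5536 0.11  ] 248 0.0018 ztop [0.0745 0.0762]
side [0.5541 0.1129] 443 0.0023 ztop [0.0755 0.0769]
wrist [0.553 0.113] 5038 0.0016 ztop [0.0752 0.0759]
```

>>> send_rows --fingers '[0, 0, 0, 0, 0, 0, 0, 0]' --dp '[[0, 1, -4], [0, 1, -8], [0, 1, -10], [0, 1, -11], [0, 1, -12], [0, 1, -12], [0, 1, -12.5], [0, 1, -12.5]]' --turn '[[0, 0, 0], [0, 0, 0], [0, 0, 0], [0, 0, 0], [0, 0, 0], [0, 0, 0], [0, 0, 0], [0, 0, 0]]'

```text
time_s: 9.93
position: [0.5544, 0.1133, 0.0287]
tcp_rot: [[0.002, 0.0, 1.0], [-0.002, 1.0, -0.0], [-1.0, -0.002, 0.002]]
force: [0.4, 0.3, -0.8]
opening: 0.645
```

>>> send_rows --fingers '[0.7, 0.8, 0.9, 1, 1, 1, 1, 1, 1, 1]' --dp '[[0, 0, 0], [0, 0, 0], [0, 0, 0], [0, 0, 0], [0, 0, 5], [0, 0, 20], [0, 0, 45], [0, 0, 80], [0, 0, 110], [0, 0, 120]]' --turn '[[0, 0, 0], [0, 0, 0], [0, 0, 0], [0, 0, 0], [0, 0, 0], [0, 0, 0], [0, 0, 0], [0, 0, 0], [0, 0, 0], [0, 0, 0]]'

```text
time_s: 10.77
position: [0.5571, 0.1135, 0.1534]
tcp_rot: [[0.01, 0.0, 1.0], [-0.002, 1.0, -0.0], [-1.0, -0.002, 0.01]]
force: [-0.2, -0.1, 0.2]
opening: 0.999
```

```bash
python3 chk.py mould '(.5538,.1137)' 0.012 scene,side,wrist; python3 -c "
from h import *
c=cap('wrist','w3.png')"
```

```text
10.7667 [0.5571 0.1135 0.1534] 0.9994701832000181 [-0.2 -0.1  0.2]
scene [0.5537 0.1112] 306 0.0014 ztop [0.062  0.0638]
side [0.5549 0.1142] 438 0.0017 ztop [0.0622 0.0637]
wrist [0.5534 0.1133] 786 0.0002 ztop [0.0619 0.0628]
```

View pics/w3.png

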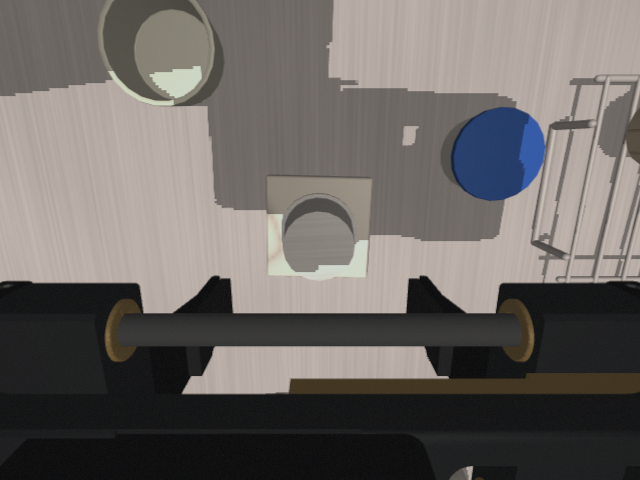

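The wrist view shows the mould centred on the tile at (318,240). Next is the cutter.

>>> send_rows --fingers '[1, 1, 1, 1, 1, 1, 1, 1, 1, 1]' --dp '[[-5, -20, 0], [-14, -56, 0], [-23, -93, 0], [-32, -130, 0], [-41, -167, 0], [-50, -204, 0], [-59, -241, 0], [-68, -278, 0], [-77, -310, 0], [-80, -320, 0]]' --turn '[[0, 0, 0], [0, 0, 0], [0, 0, 0], [0, 0, 0], [0, 0, 0], [0, 0, 0], [0, 0, 0], [0, 0, 0], [0, 0, 0], [0, 0, 0]]'

```text
time_s: 11.8
position: [0.4719, -0.2105, 0.146]
tcp_rot: [[-0.002, 0.004, 1.0], [-0.001, 1.0, -0.004], [-1.0, -0.001, -0.002]]
force: [0.9, 0.0, -0.0]
opening: 0.999
```

```bash
python3 - <<'E'
from m import *
s=bot.read_state();print(s['time_s'],s['position'].round(4),s['tcp_rot'].round(3).tolist())
for cam in('wrist','scene','side'):
    P=cloud(cap(cam,'w4.png' if cam=='wrist' else None)).reshape(-1,3)
    m=(np.linalg.norm(P[:,:2]-(.4585,-.2778),axis=1)<.05)&(P[:,2]>.041)&(P[:,2]<.05)
    Q=P[m]
    s=least_squares(lambda p:np.linalg.norm(Q[:,:2]-p,axis=1)-.0295,(.4585,-.2778),loss='soft_l1',f_scale=.001)
    print(cam,len(Q),s.x.round(4),cv2.minEnclosingCircle((Q[:,:2]*1000).astype(np.float32)))
E
```

```text
11.8 [ 0.4719 -0.2105  0.146 ] [[-0.002, 0.004, 1.0], [-0.001, 1.0, -0.004], [-1.0, -0.001, -0.002]]
wrist 609 [ 0.4569 -0.2762] ((456.9803466796875, -276.599609375), 31.18107032775879)
scene 144 [ 0.459  -0.2796] ((458.278076171875, -281.3367614746094), 32.9140739440918)
side 268 [ 0.4572 -0.2772] ((457.7128601074219, -277.3679504394531), 32.51837921142578)
```

>>> send_rows --fingers '[1, 1, 1, 1, 1, 1, 1, 1, 1, 1]' --dp '[[-6, -30, 0], [-14, -60, 0], [-15, -66, -10], [-15, -66, -40], [-15, -66, -70], [-15, -66, -95], [-15, -66, -115], [-15, -66, -126], [-15, -66, -132], [-15, -66, -134]]' --turn '[[0, 0, 0], [0, 0, 0], [0, 0, 0], [0, 0, 0], [0, 0, 0], [0, 0, 0], [0, 0, 0], [0, 0, 0], [0, 0, 0], [0, 0, 0]]'

```text
time_s: 12.78
position: [0.4573, -0.2705, 0.0114]
tcp_rot: [[-0.004, 0.001, 1.0], [0.003, 1.0, -0.001], [-1.0, 0.003, -0.004]]
force: [-0.2, -0.3, 0.5]
opening: 1.001
```

>>> send_rows --fingers '[0, 0, 0, 0, 0, 0, 0, 0, 0]' --dp '[[0, 0, -2], [0, 0, -2], [0, 0, -2], [0, 0, -2], [0, 0, -2], [0, 0, -2], [0, 0, -2], [0, 0, -2], [0, 0, -2]]' --turn '[[0, 0, 0], [0, 0, 0], [0, 0, 0], [0, 0, 0], [0, 0, 0], [0, 0, 0], [0, 0, 0], [0, 0, 0], [0, 0, 0]]'

```text
time_s: 13.53
position: [0.4577, -0.2709, 0.0101]
tcp_rot: [[-0.003, 0.002, 1.0], [0.002, 1.0, -0.002], [-1.0, 0.002, -0.003]]
force: [1.0, 1.2, 5.6]
opening: 0.696
```

The tool stopped 6 mm short in y, so I'll release, recentre and grip again.

>>> send_rows --fingers '[1, 1, 1, 1, 1, 1, 1, 1, 1, 1]' --dp '[[0, 0, 0], [0, 0, 0], [0, 0, 0], [0, 0, 0], [0, -2, 0], [0, -4, 0], [0, -6, 0], [0, -6, 0], [0, -6, -1], [0, -6, -1]]' --turn '[[0, 0, 0], [0, 0, 0], [0, 0, 0], [0, 0, 0], [0, 0, 0], [0, 0, 0], [0, 0, 0], [0, 0, 0], [0, 0, 0], [0, 0, 0]]'

```text
time_s: 14.37
position: [0.4576, -0.2769, 0.009]
tcp_rot: [[-0.003, 0.002, 1.0], [0.002, 1.0, -0.002], [-1.0, 0.002, -0.003]]
force: [-0.1, 0.3, 0.0]
opening: 1.004
```

>>> send_rows --fingers '[0, 0, 0, 0, 0, 0, 0, 0, 0]' --dp '[[0, 0, 0], [0, 0, 0], [0, 0, 0], [0, 0, 0], [0, 0, 0], [0, 0, 0], [0, 0, 0], [0, 0, 0], [0, 0, 0]]' --turn '[[0, 0, 0], [0, 0, 0], [0, 0, 0], [0, 0, 0], [0, 0, 0], [0, 0, 0], [0, 0, 0], [0, 0, 0], [0, 0, 0]]'

```text
time_s: 15.12
position: [0.4576, -0.2769, 0.009]
tcp_rot: [[-0.003, 0.002, 1.0], [0.002, 1.0, -0.002], [-1.0, 0.002, -0.003]]
force: [0.4, 0.3, 0.6]
opening: 0.698
```

>>> send_rows --fingers '[0, 0, 0, 0, 0, 0, 0, 0, 0, 0]' --dp '[[0, 0, 15], [0, 0, 45], [0, 0, 80], [5, 8, 105], [20, 32, 110], [40, 64, 110], [60, 95, 110], [80, 127, 110], [100, 159, 110], [115, 183, 110]]' --turn '[[0, 0, 0], [0, 0, 0], [0, 0, 0], [0, 0, 0], [0, 0, 0], [0, 0, 0], [0, 0, 0], [0, 0, 0], [0, 0, 0], [0, 0, 0]]'

```text
time_s: 15.95
position: [0.5735, -0.0912, 0.119]
tcp_rot: [[-0.003, 0.001, 1.0], [0.003, 1.0, -0.001], [-1.0, 0.003, -0.003]]
force: [-0.3, 0.2, -0.2]
opening: 0.699
```

>>> send_rows --fingers '[0, 0, 0, 0, 0, 0, 0, 0, 0, 0]' --dp '[[16, 25, 0], [34, 52, 0], [44, 68, 0], [48, 75, -10], [48, 75, -35], [48, 75, -60], [48, 75, -78], [48, 75, -86], [48, 75, -90], [48, 75, -90]]' --turn '[[0, 0, 0], [0, 0, 0], [0, 0, 0], [0, 0, 0], [0, 0, 0], [0, 0, 0], [0, 0, 0], [0, 0, 0], [0, 0, 0], [0, 0, 0]]'

```text
time_s: 16.78
position: [0.6206, -0.0167, 0.0279]
tcp_rot: [[-0.005, 0.001, 1.0], [0.003, 1.0, -0.001], [-1.0, 0.003, -0.005]]
force: [-0.3, 0.2, -1.3]
opening: 0.696
```

```bash
python3 chk.py cutter '(.622,-.016)' 0.02 scene,side,wrist
```

```text
16.7833 [ 0.6206 -0.0167  0.0279] 0.6957513883857482 [-0.3  0.2 -1.3]
scene [ 0.6222 -0.0179] 282 0.0018 ztop [-0.0008  0.0005]
side [ 0.619  -0.0158] 556 0.0025 ztop [0.0003 0.0025]
wrist [ 0.621  -0.0141] 7118 0.0022 ztop [-0.0001  0.0007]
```

Down 19 mm, then release.

>>> send_rows --fingers '[0, 0, 0, 0, 0, 0, 0, 0]' --dp '[[1, 0, -6], [1, 0, -12], [1, 0, -16], [1, 0, -18], [1, 0, -19], [1, 0, -19], [1, 0, -19], [1, 0, -19]]' --turn '[[0, -0.002, 0], [0, -0.004, 0], [0, -0.004, 0], [0, -0.004, 0], [0, -0.004, 0], [0, -0.004, 0], [0, -0.004, 0], [0, -0.004, 0]]'

```text
time_s: 17.6
position: [0.6235, -0.0167, 0.0112]
tcp_rot: [[0.003, 0.001, 1.0], [0.002, 1.0, -0.001], [-1.0, 0.002, 0.003]]
force: [1.0, -0.7, -0.6]
opening: 0.697
```

>>> send_rows --fingers '[0.75, 0.85, 0.95, 1, 1, 1, 1, 1, 1, 1]' --dp '[[0, 0, 0], [0, 0, 0], [0, 0, 0], [0, 0, 0], [0, 0, 3], [0, 0, 20], [0, 0, 50], [0, 0, 85], [0, 0, 120], [0, 0, 140]]' --turn '[[0, 0, 0], [0, 0, 0], [0, 0, 0], [0, 0, 0], [0, 0, 0], [0, 0, 0], [0, 0, 0], [0, 0, 0], [0, 0, 0], [0, 0, 0]]'

```text
time_s: 18.43
position: [0.6252, -0.017, 0.1554]
tcp_rot: [[0.009, 0.001, 1.0], [0.001, 1.0, -0.001], [-1.0, 0.001, 0.009]]
force: [1.2, 0.0, 0.2]
opening: 1.002
```

```bash
python3 - <<'E'
from m import *
for cam in('wrist','scene','side'):
    P=cloud(cap(cam,'w5.png' if cam=='wrist' else None)).reshape(-1,3)
    m=(np.linalg.norm(P[:,:2]-(.622,-.016),axis=1)<.05)&(P[:,2]>.041)&(P[:,2]<.05)
    Q=P[m]
    s=least_squares(lambda p:np.linalg.norm(Q[:,:2]-p,axis=1)-.0295,(.622,-.016),loss='soft_l1',f_scale=.001)
    print(cam,len(Q),s.x.round(4))
E
```

```text
wrist 957 [ 0.6224 -0.0162]
scene 132 [ 0.6241 -0.0199]
side 165 [ 0.6229 -0.0174]
```

View pics/w5.png

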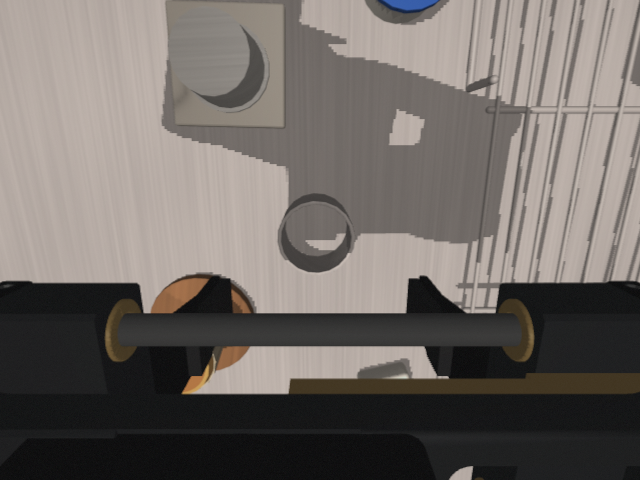

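The cutter stands upright at (316,232) in the wrist view. Next is the jar.

>>> send_rows --fingers '[1, 1, 1, 1, 1, 1, 1, 1, 1, 1]' --dp '[[-8, 20, 0], [-22, 54, 0], [-36, 88, 0], [-50, 122, 0], [-64, 157, 0], [-78, 192, 0], [-92, 227, 0], [-106, 262, 0], [-120, 297, 0], [-134, 330, 0]]' --turn '[[0, 0.006, 0], [0, 0.006, 0], [0, 0.006, 0], [0, 0.006, 0], [0, 0.006, 0], [0, 0.006, 0], [0, 0.006, 0], [0, 0.006, 0], [0, 0.006, 0], [0, 0.006, 0]]'

```text
time_s: 19.42
position: [0.4886, 0.3143, 0.1518]
tcp_rot: [[-0.001, 0.001, 1.0], [-0.0, 1.0, -0.001], [-1.0, -0.0, -0.001]]
force: [-0.0, 0.0, 0.5]
opening: 0.998
```

```bash
python3 chk.py jar '(.458,.396)' 0 scene,side,wrist
```

```text
19.4167 [0.4886 0.3143 0.1518] 0.9980452638974917 [-0.   0.   0.5]
scene [0.457  0.3949] 202 0.0021 ztop [0.075  0.0767]
side [0.4579 0.3977] 311 0.0022 ztop [0.0752 0.0773]
wrist [0.4558 0.3975] 294 0.0008 ztop [0.075  0.0759]
```

>>> send_rows --fingers '[1, 1, 1, 1, 1, 1, 1, 1, 1, 1]' --dp '[[-8, 20, 0], [-20, 52, 0], [-28, 74, 0], [-32, 83, 0], [-32, 83, -10], [-32, 83, -30], [-32, 83, -50], [-32, 83, -58], [-32, 83, -60], [-32, 83, -60]]' --turn '[[0, 0, 0], [0, 0, 0], [0, 0, 0], [0, 0, 0], [0, 0, 0], [0, 0, 0], [0, 0, 0], [0, 0, 0], [0, 0, 0], [0, 0, 0]]'

```text
time_s: 20.4
position: [0.4562, 0.3962, 0.0908]
tcp_rot: [[-0.003, -0.003, 1.0], [-0.002, 1.0, 0.003], [-1.0, -0.002, -0.003]]
force: [-0.3, -0.5, 0.0]
opening: 1.005
```

>>> send_rows --fingers '[1, 1, 1, 1, 1, 1, 0, 0, 0, 0]' --dp '[[0, 1, -20], [0, 1, -40], [0, 1, -58], [0, 1, -66], [0, 1, -68], [0, 1, -68], [0, 1, -68], [0, 1, -68], [0, 1, -68], [0, 1, -68]]' --turn '[[0, 0, 0], [0, 0, 0], [0, 0, 0], [0, 0, 0], [0, 0, 0], [0, 0, 0], [0, 0, 0], [0, 0, 0], [0, 0, 0], [0, 0, 0]]'

```text
time_s: 21.23
position: [0.4567, 0.3976, 0.0237]
tcp_rot: [[-0.002, -0.003, 1.0], [-0.001, 1.0, 0.003], [-1.0, -0.001, -0.002]]
force: [-0.2, -0.5, -0.2]
opening: 0.784
```

>>> send_rows --fingers '[0, 0, 0, 0, 0, 0, 0, 0]' --dp '[[0, 0, 0], [0, 0, 0], [0, 0, 0], [0, 0, 0], [0, 0, 0], [0, 0, 0], [0, 0, 0], [0, 0, 0]]' --turn '[[0, 0, 0], [0, 0, 0], [0, 0, 0], [0, 0, 0], [0, 0, 0], [0, 0, 0], [0, 0, 0], [0, 0, 0]]'

```text
time_s: 21.9
position: [0.4569, 0.3977, 0.0238]
tcp_rot: [[-0.001, -0.003, 1.0], [-0.001, 1.0, 0.003], [-1.0, -0.001, -0.001]]
force: [-0.3, -0.1, 0.6]
opening: 0.471
```

>>> send_rows --fingers '[0, 0, 0, 0, 0, 0, 0, 0, 0, 0]' --dp '[[0, 0, 12], [0, 0, 40], [0, 0, 72], [2, -10, 92], [7, -38, 100], [14, -72, 100], [21, -107, 100], [28, -142, 100], [35, -177, 100], [40, -205, 100]]' --turn '[[0, 0, 0], [0, 0, 0], [0, 0, 0], [0, 0, 0], [0, 0, 0], [0, 0, 0], [0, 0, 0], [0, 0, 0], [0, 0, 0], [0, 0, 0]]'

```text
time_s: 22.73
position: [0.4969, 0.1905, 0.1245]
tcp_rot: [[-0.001, -0.002, 1.0], [-0.001, 1.0, 0.002], [-1.0, -0.001, -0.001]]
force: [0.4, -0.2, -0.4]
opening: 0.473
```

>>> send_rows --fingers '[0, 0, 0, 0, 0, 0, 0, 0, 0, 0]' --dp '[[5, -26, 0], [12, -62, 0], [19, -98, 0], [26, -134, 0], [32, -166, 0], [35, -182, 0], [36, -187, 0], [36, -187, -15], [36, -187, -30], [36, -187, -35]]' --turn '[[0, 0, 0], [0, 0, 0], [0, 0, 0], [0, 0, 0], [0, 0, 0], [0, 0, 0], [0, 0, 0], [0, 0, 0], [0, 0, 0], [0, 0, 0]]'

```text
time_s: 23.57
position: [0.5311, 0.0044, 0.0883]
tcp_rot: [[-0.005, -0.002, 1.0], [0.0, 1.0, 0.002], [-1.0, 0.0, -0.005]]
force: [0.3, -0.7, -1.5]
opening: 0.471
```

>>> send_rows --fingers '[0, 0, 0, 0, 0, 0, 0, 0]' --dp '[[1, -2, -5], [2, -4, -20], [2, -4, -35], [2, -4, -45], [2, -4, -50], [2, -4, -52], [2, -4, -52], [2, -4, -52]]' --turn '[[0, 0, 0], [0, 0, 0], [0, -0.004, 0], [0, -0.004, 0], [0, -0.004, 0], [0, -0.004, 0], [0, -0.004, 0], [0, -0.004, 0]]'

```text
time_s: 24.23
position: [0.5336, 0.0005, 0.0368]
tcp_rot: [[-0.0, -0.002, 1.0], [-0.0, 1.0, 0.002], [-1.0, -0.0, -0.0]]
force: [-0.5, 0.1, -0.6]
opening: 0.473
```

```bash
python3 chk.py jar '(.5334,0)' 0.013 scene,side,wrist; python3 -c "
from h import *
c=cap('wrist','w6.png')"
```

```text
24.2333 [5.336e-01 5.000e-04 3.680e-02] 0.47264986461007114 [-0.5  0.1 -0.6]
scene [ 0.5329 -0.0021] 186 0.0019 ztop [0.0004 0.0029]
side [5.343e-01 3.000e-04] 360 0.002 ztop [0.0014 0.0888]
wrist [ 5.326e-01 -4.000e-04] 3935 0.0019 ztop [0.0881 0.0888]
```

View pics/w6.png

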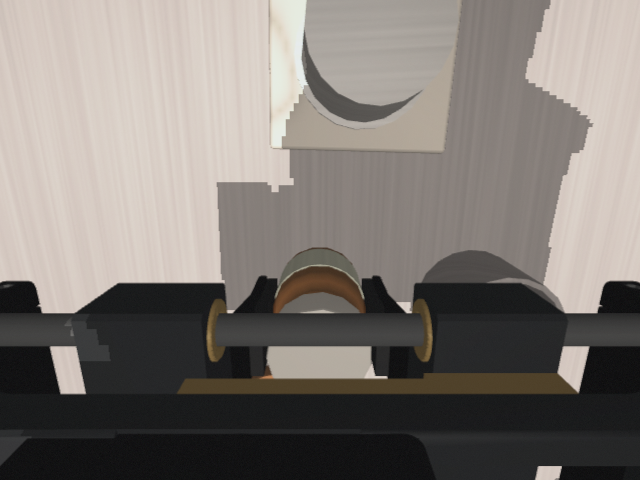

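The jar is held upright over the midpoint. I'll lower it and open only to about 0.6 because the cutter is close behind.

>>> send_rows --fingers '[0, 0, 0, 0, 0, 0, 0, 0]' --dp '[[0, 0, -4], [0, 0, -8], [0, 0, -11], [0, 0, -12], [0, 0, -12.5], [0, 0, -13], [0, 0, -13], [0, 0, -13]]' --turn '[[0, 0, 0], [0, 0, 0], [0, 0, 0], [0, 0, 0], [0, 0, 0], [0, 0, 0], [0, 0, 0], [0, 0, 0]]'

```text
time_s: 25.1
position: [0.5337, 0.0003, 0.0239]
tcp_rot: [[0.001, -0.002, 1.0], [-0.0, 1.0, 0.002], [-1.0, -0.0, 0.001]]
force: [-1.1, 0.4, -0.8]
opening: 0.474
```

>>> send_rows --fingers '[0.53, 0.58, 0.6, 0.6, 0.6, 0.6, 0.6, 0.6, 0.6, 0.6]' --dp '[[0, 0, 0], [0, 0, 0], [0, 0, 0], [0, 0, 0], [0, 0, 5], [0, 0, 20], [0, 0, 50], [0, 0, 85], [0, 0, 115], [0, 0, 130]]' --turn '[[0, 0, 0], [0, 0, 0], [0, 0, 0], [0, 0, 0], [0, 0, 0], [0, 0, 0], [0, 0, 0], [0, 0, 0], [0, 0, 0], [0, 0, 0]]'

```text
time_s: 25.93
position: [0.5354, 0.0, 0.1579]
tcp_rot: [[0.007, -0.002, 1.0], [-0.002, 1.0, 0.002], [-1.0, -0.002, 0.006]]
force: [0.3, -0.1, -0.3]
opening: 0.6
```

```bash
python3 chk.py jar '(.5334,0)' 0 scene,side,wrist; python3 -c "
from h import *
c=cap('side','s7.png')"
```

```text
25.9333 [0.5354 0.     0.1579] 0.5996438692313402 [ 0.3 -0.1 -0.3]
scene [ 0.5329 -0.0025] 263 0.0016 ztop [0.0752 0.0767]
side [0.5343 0.0006] 388 0.0016 ztop [0.0751 0.0773]
wrist [ 0.5326 -0.0007] 688 0.0012 ztop [0.0749 0.0757]
```

View pics/s7.png

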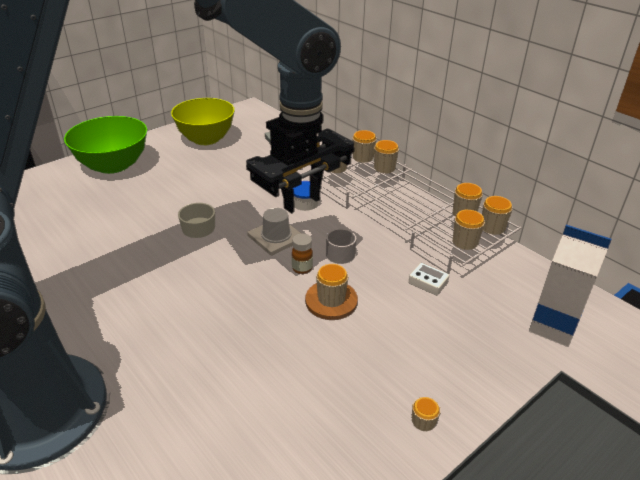

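The side view shows the jar standing at (302,255) with the cutter behind it at (341,246). Last is the small cake.

>>> send_rows --fingers '[0.6, 0.6, 0.6, 1, 1, 1, 1, 1, 1, 1]' --dp '[[-4, -20, 0], [-12, -54, 0], [-20, -90, 0], [-28, -126, 0], [-36, -163, 0], [-44, -200, 0], [-52, -237, 0], [-60, -274, 0], [-68, -308, 0], [-72, -328, 0]]' --turn '[[0, 0.005, 0], [0, 0.005, 0], [0, 0.005, 0], [0, 0.005, 0], [0, 0.005, 0], [0, 0.005, 0], [0, 0.005, 0], [0, 0.005, 0], [0, 0.005, 0], [0, 0.005, 0]]'

```text
time_s: 26.97
position: [0.4596, -0.3308, 0.152]
tcp_rot: [[-0.006, 0.0, 1.0], [0.001, 1.0, -0.0], [-1.0, 0.001, -0.006]]
force: [-0.5, -0.9, -0.0]
opening: 0.98
```

```bash
python3 chk.py small '(.4468,-.402)' 0 scene,side,wrist
```

```text
26.9667 [ 0.4596 -0.3308  0.152 ] 0.9804618748372725 [-0.5 -0.9 -0. ]
scene [ 0.4473 -0.404 ] 161 0.0013 ztop [0.0366 0.0382]
side [ 0.4479 -0.4013] 267 0.0008 ztop [0.0366 0.0383]
wrist [ 0.4465 -0.4017] 420 0.0005 ztop [0.0362 0.037 ]
```

>>> send_rows --fingers '[1, 1, 1, 1, 1, 1, 1, 1, 1, 1]' --dp '[[-4, -22, 0], [-9, -52, 0], [-12, -68, 0], [-12, -71, -10], [-12, -71, -40], [-12, -71, -70], [-12, -71, -88], [-12, -71, -95], [-12, -71, -97], [-12, -71, -97]]' --turn '[[0, 0, 0], [0, 0, 0], [0, 0, 0], [0, 0, 0], [0, 0, 0], [0, 0, 0], [0, 0, 0], [0, 0, 0], [0, 0, 0], [0, 0, 0]]'

```text
time_s: 27.95
position: [0.4482, -0.3981, 0.0544]
tcp_rot: [[-0.007, 0.0, 1.0], [0.004, 1.0, -0.0], [-1.0, 0.004, -0.007]]
force: [-0.4, -0.1, -0.1]
opening: 0.999
```

>>> send_rows --fingers '[1, 1, 1, 1, 1, 1, 0, 0, 0, 0]' --dp '[[-1, -2, -15], [-1, -4, -30], [-1, -4, -42], [-1, -4, -47], [-1, -4, -48], [-1, -4, -48], [-1, -4, -48], [-1, -4, -48], [-1, -4, -48], [-1, -4, -48]]' --turn '[[0, -0.005, 0], [0, -0.006, 0], [0, -0.006, 0], [0, -0.006, 0], [0, -0.006, 0], [0, -0.006, 0], [0, -0.006, 0], [0, -0.006, 0], [0, -0.006, 0], [0, -0.006, 0]]'

```text
time_s: 28.78
position: [0.4474, -0.4023, 0.007]
tcp_rot: [[-0.001, 0.0, 1.0], [0.003, 1.0, -0.0], [-1.0, 0.003, -0.001]]
force: [0.5, 0.1, -0.2]
opening: 0.783
```

>>> send_rows --fingers '[0, 0, 0, 0, 0, 0, 0, 0]' --dp '[[0, 0, 0], [0, 0, 0], [0, 0, 0], [0, 0, 0], [0, 0, 0], [0, 0, 0], [0, 0, 0], [0, 0, 0]]' --turn '[[0, 0, 0], [0, 0, 0], [0, 0, 0], [0, 0, 0], [0, 0, 0], [0, 0, 0], [0, 0, 0], [0, 0, 0]]'

```text
time_s: 29.45
position: [0.4474, -0.4024, 0.0071]
tcp_rot: [[-0.001, 0.0, 1.0], [0.003, 1.0, -0.0], [-1.0, 0.003, -0.001]]
force: [0.2, 0.0, 1.7]
opening: 0.459
```

>>> send_rows --fingers '[0, 0, 0, 0, 0, 0, 0, 0, 0, 0]' --dp '[[0, 0, 12], [0, 0, 40], [0, 0, 72], [0, 0, 102], [3, 15, 122], [10, 48, 130], [17, 84, 130], [24, 120, 130], [32, 156, 130], [39, 190, 130]]' --turn '[[0, 0, 0], [0, 0, 0], [0, 0, 0], [0, 0, 0], [0, 0, 0], [0, 0, 0], [0, 0, 0], [0, 0, 0], [0, 0, 0], [0, 0, 0]]'

```text
time_s: 30.28
position: [0.4864, -0.2105, 0.138]
tcp_rot: [[-0.0, 0.001, 1.0], [0.003, 1.0, -0.001], [-1.0, 0.003, -0.0]]
force: [0.2, 0.2, -0.1]
opening: 0.46
```

>>> send_rows --fingers '[0, 0, 0, 0, 0, 0, 0, 0, 0, 0]' --dp '[[7, 33, 0], [14, 67, 0], [21, 102, 0], [28, 137, 0], [35, 172, 0], [42, 207, 0], [49, 242, 0], [56, 274, 0], [61, 300, 0], [64, 312, 0]]' --turn '[[0, 0, 0], [0, 0, 0], [0, 0, 0], [0, 0, 0], [0, 0, 0], [0, 0, 0], [0, 0, 0], [0, 0, 0], [0, 0, 0], [0, 0, 0]]'

```text
time_s: 31.12
position: [0.5505, 0.1047, 0.1388]
tcp_rot: [[0.001, -0.002, 1.0], [0.004, 1.0, 0.002], [-1.0, 0.004, 0.001]]
force: [-0.0, -0.5, -0.8]
opening: 0.458
```

>>> send_rows --fingers '[0, 0, 0, 0, 0, 0, 0, 0]' --dp '[[2, 4, -10], [3, 8, -25], [3, 8, -40], [3, 8, -50], [3, 8, -55], [3, 8, -57], [3, 8, -57], [3, 8, -57]]' --turn '[[0, 0, 0], [0, 0, 0], [0, 0, 0], [0, 0, 0], [0, 0, 0], [0, 0, 0], [0, 0, 0], [0, 0, 0]]'

```text
time_s: 31.78
position: [0.5539, 0.1122, 0.0821]
tcp_rot: [[0.002, -0.002, 1.0], [0.004, 1.0, 0.002], [-1.0, 0.004, 0.002]]
force: [0.6, 0.1, -0.2]
opening: 0.459
```

```bash
python3 chk.py small '(.5538,.1132)' 0.075 scene,side,wrist;python3 chk.py mould '(.5538,.1132)' 0.012 scene,side,wrist; python3 -c "
from h import *
c=cap('wrist','w8.png')"
```

```text
31.7833 [0.5539 0.1122 0.0821] 0.45942610778059945 [ 0.6  0.1 -0.2]
scene [0.5624 0.1122] 139 0.0028 ztop [0.0636 0.1126]
side [0.5543 0.1131] 172 0.0021 ztop [0.1109 0.1131]
wrist [0.553  0.1132] 1741 0.0021 ztop [0.1117 0.1124]
31.9333 [0.5541 0.1126 0.0825] 0.4643832625889165 [-0.2  0.9 -0.2]
scene [0.5538 0.1112] 307 0.0014 ztop [0.062  0.0632]
side [0.5551 0.1142] 444 0.0017 ztop [0.062 0.064]
wrist [0.5534 0.1132] 1545 0.0002 ztop [0.0616 0.0626]
```

View pics/w8.png

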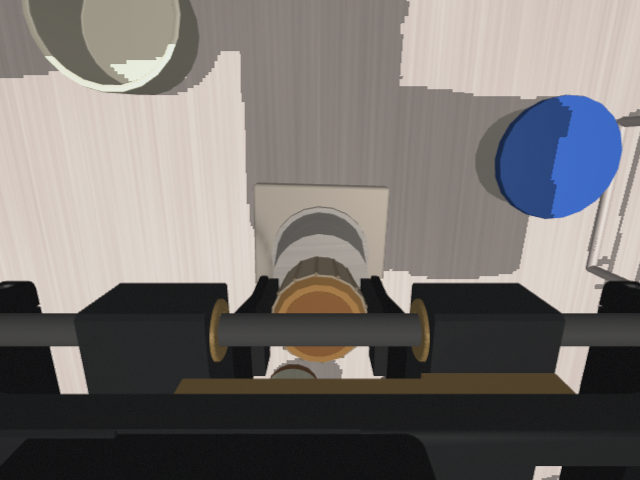

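The cake is held concentric above the mould at (319,310). I'll lower it 13 mm and release.

>>> send_rows --fingers '[0, 0, 0, 0, 0, 0, 0, 0]' --dp '[[0, 0.5, -4], [0, 0.5, -8], [0, 0.5, -11], [0, 0.5, -12], [0, 0.5, -12.5], [0, 0.5, -13], [0, 0.5, -13], [0, 0.5, -13]]' --turn '[[0, 0, 0], [0, 0, 0], [0, 0, 0], [0, 0, 0], [0, 0, 0], [0, 0, 0], [0, 0, 0], [0, 0, 0]]'

```text
time_s: 32.8
position: [0.5539, 0.1133, 0.0692]
tcp_rot: [[0.002, -0.002, 1.0], [0.004, 1.0, 0.002], [-1.0, 0.004, 0.002]]
force: [-0.3, -0.4, -1.2]
opening: 0.46
```

>>> send_rows --fingers '[0.53, 0.58, 0.65, 0.7, 0.7, 0.7, 0.7, 0.7, 0.7, 0.7]' --dp '[[0, 0, 0], [0, 0, 0], [0, 0, 0], [0, 0, 0], [0, 0, 5], [0, 0, 20], [0, 0, 50], [0, 0, 85], [0, 0, 115], [0, 0, 130]]' --turn '[[0, 0, 0], [0, 0, 0], [0, 0, 0], [0, 0, 0], [0, 0, 0], [0, 0, 0], [0, 0, 0], [0, 0, 0], [0, 0, 0], [0, 0, 0]]'

```text
time_s: 33.63
position: [0.5558, 0.1134, 0.2036]
tcp_rot: [[0.009, -0.003, 1.0], [0.004, 1.0, 0.003], [-1.0, 0.004, 0.009]]
force: [0.3, 0.0, -1.2]
opening: 0.702
```

```bash
for a in "small (.5538,.1132) 0.062" "mould (.5538,.1132) 0.012" "cake (.5130,-.1136) 0.012" "jar (.5334,0) 0" "cutter (.6229,-.0175) 0" "tub (.688,.18) 0"; do echo $a;python3 chk.py $a scene,side,wrist;done; python3 -c "
from h import *
c=cap('side','s9.png');c=cap('scene','c9.png')"
```

```text
small (.5538,.1132) 0.062
33.6333 [0.5558 0.1134 0.2036] 0.7016838746138379 [ 0.3  0.  -1.2]
scene [0.5535 0.1117] 130 0.0012 ztop [0.0988 0.1002]
side [0.5543 0.1143] 191 0.0015 ztop [0.0984 0.0995]
wrist [0.5529 0.1138] 304 0.0006 ztop [0.0983 0.0991]
mould (.5538,.1132) 0.012
33.7833 [0.5546 0.1133 0.2009] 0.7025292701389976 [-0.6 -1.1 -0.3]
scene [0.5538 0.1112] 308 0.0015 ztop 
side [0.5547 0.1141] 443 0.0016 ztop 
wrist [0.5533 0.1133] 531 0.0002 ztop 
cake (.5130,-.1136) 0.012
33.9333 [0.5526 0.1132 0.1978] 0.7010389524017213 [-0.7  0.1 -1.1]
scene [ 0.5125 -0.1151] 369 0.0012 ztop [0.0743 0.0761]
side [ 0.5133 -0.1121] 614 0.0013 ztop [0.0747 0.0762]
wrist [ 0.513  -0.1136] 0 9 ztop 
jar (.5334,0) 0
34.0833 [0.5529 0.1132 0.1977] 0.7017343546858319 [-0.3 -0.8  0.1]
scene [ 0.5331 -0.0025] 260 0.0016 ztop [0.0755 0.077 ]
side [5.34e-01 5.00e-04] 388 0.0017 ztop [0.0751 0.077 ]
wrist [5.327e-01 3.000e-04] 257 0.0003 ztop [0.075  0.0758]
cutter (.6229,-.0175) 0
34.2333 [0.5535 0.1133 0.1984] 0.6980278636458663 [-0.2  0.4  0.4]
scene [ 0.6243 -0.0199] 510 0.0021 ztop 
side [ 0.6228 -0.0172] 684 0.0023 ztop 
wrist [ 0.6233 -0.0134] 709 0.0009 ztop 
tub (.688,.18) 0
34.3833 [0.5538 0.1133 0.1989] 0.6989809916869146 [ 0.  -0.2 -0.3]
scene [0.6854 0.1787] 195 0.0015 ztop [0.0422 0.0439]
side [0.6909 0.1815] 245 0.0021 ztop [0.0422 0.0437]
wrist [0.6908 0.1779] 267 0.0006 ztop [0.0416 0.0426]
```

View pics/s9.png

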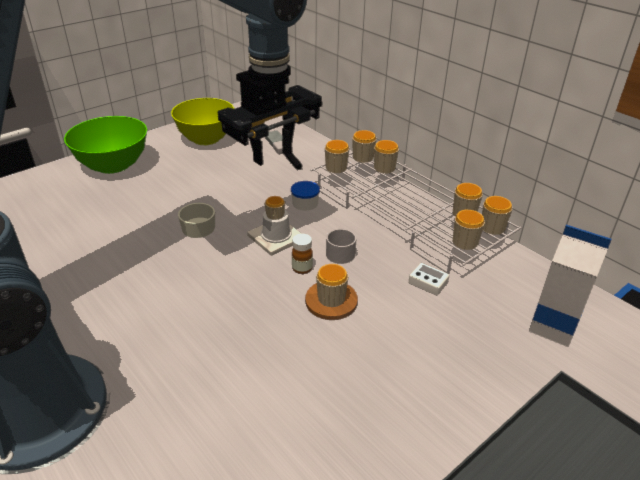

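View pics/c9.png

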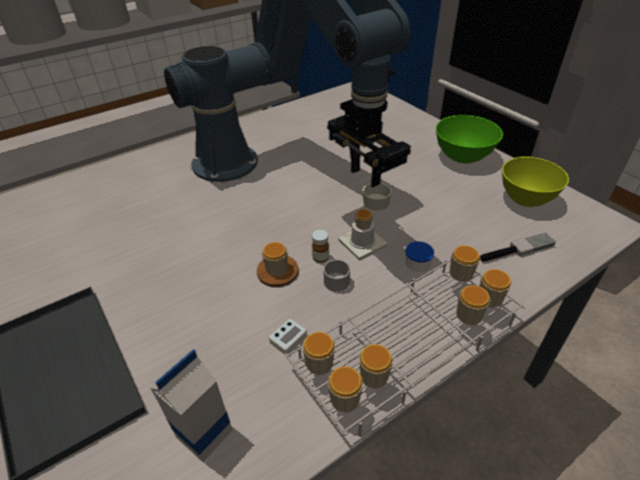

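Both views show everything upright and in place, with the gripper clear of it. I'm handing in.

```bash
python3 -c "
from rig import bot
print(bot.hand_in())"
```

```text
the job is handed in; nothing more can be done
None
```

I placed the big cake, mould, cutter, jar and small cake in turn, and handed the job in at about 34.5 s of the 141 s allowed; the hand-in gives no verdict.

| Item | Last measured position | Limit |
|---|---|---|
| Big cake on board | about 1–2 mm off centre | 12 mm |
| Mould on tile | about 1–2 mm off centre | 12 mm |
| Small cake on mould | within 1 mm of the mould's centre | 10 mm |
| Jar | within about 3 mm of the midpoint | 12 mm |
| Cutter | about 91 mm behind the jar, within about 5 mm of the centre line | 75–105 mm behind; 15 mm of the line |

- **Upright and clear:** The last pictures show all five things standing upright. The open gripper was about 100 mm above the small cake.
- **Bystanders:** The tub measured the same as at the start. I did not re-measure the ramekin or the timer, but both look unmoved in the last pictures.
- **Cutter grip:** The first grip on the cutter was about 6 mm off centre because the arm stopped short. I opened the fingers, recentred and gripped again before lifting.
- **Camera disagreement:** The cameras disagreed by up to about 3 mm on most items. They differed by about 6 mm on the last cutter check and on the tub, which is still within the limits above.

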